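# Clamp a pump drive gear on the draw-spindle fixture

## Task

Mount the pump drive gear on the clamping fixture for deburring: slip the taller of the two steel collars over the spindle down onto the face of the fixture, then the gear hub-up on top of it, then slide the open washer sideways under the spindle's head, as far as its slot lets it, so that it lies flat on the hub. Last, swing the fixture's lever counter-clockwise (seen from above) right round to its stop so that the head clamps the stack. Lower the collar and the gear gently onto their seats rather than letting them drop down the spindle, and leave the low collar, the caliper and the hex key where they are.

Things in the scene. Friction and masses are not known exactly. Their poses are not given: they have to be found in the camera images.
- fixture_base: Clamping fixture bolted to the bench: round grey foot 130 mm in diameter, round housing, ground steel face 80 mm in diameter whose top is 50 mm above the bench; a fixed vertical spindle 24 mm in diameter rises from the face to 94 mm above the bench. Origin: on the spindle's axis at bench level, z up. The lever stands in its -x direction at the start.
- seat (a point): Point on the spindle's axis level with the fixture's face (50 mm above the bench), where the collar seats. The seated stack above it: collar 24 mm, gear 24 mm, washer 7 mm. The spindle with its head rises 71 mm above this point, so 47 mm above the seated collar's top and 23 mm above the seated gear's top: grip the collar near its top and leave that much room between the fingers.
- clamp_head: Dark steel head on the draw-bar above the fixed spindle: neck 11 mm, head 24 mm in diameter; collar and gear pass over it. Lever open: underside 110 mm, coned top 121 mm above the bench (5 mm over the seated washer's top). It sinks 5 mm per rad of lever; on the washer it stops and a spring presses it down with 10 to 20 N. Origin: on the axis, at bench level with the lever open.
- lever (a joint): Clamp lever turning about the spindle's axis: 0 = open; grows counter-clockwise seen from above, to 1.4 rad at its clamped stop. Starts at 0 to 0.2. Stiff (0.25 N m friction plus up to 0.1 N m from the spring), stays where it is left.
- lever_ball (a point): Centre of the lever's black ball knob, 28 mm in diameter, 125 mm out from the spindle's axis and 84 mm above the bench; the lever's arm slopes up to it from the housing. The point's x axis points outwards along the lever. With the lever at 0 this points 185 degrees (counter-clockwise from above) from the fixture's x axis.
- tall_collar_mid (a point): Centre (half-way up) of the taller steel collar: ring 44 mm outside, 26 mm bore, 24 mm high, lying flat on the bench. z along its axis.
- low_collar_mid (a point): Centre of the low steel collar, not to be used: ring 44 mm outside, 26 mm bore, 12 mm high, lying flat on the bench.
- gear_mid (a point): Centre (half-way up) of the steel drive gear: 26 mm bore, total height 24 mm; toothed rim 72 mm in diameter and 11 mm high at the bottom, above it a plain round hub 40 mm in diameter up to the top. Lies flat, hub up; z up along its axis.
- washer_tab (a point): Middle of the red tab of the open (C-shaped) washer, 12 mm above the washer's underside; the tab is 12 mm thick (along y), 30 mm long (along x) and stands to 24 mm above the underside. Grasp here. The point's +x axis points from the tab to the washer's middle and out of its slot.
- washer_slot (a point): Centre of the open washer, half-way through its 7 mm thickness: disc 50 mm in diameter with a slot 14 mm wide that runs from the centre out of the edge on the +x side. The tab's middle is 41 mm from it on the -x side. This point comes onto the spindle's axis when the washer is fully home round the 11 mm neck.
- caliper: Caliper, 66 x 216 x 11 mm, lying on the bench; origin at the middle of its underside. Bystander.
- hex_key: L-shaped hex key, 34 x 127 x 5 mm, lying on the bench; origin at the middle of its underside. Bystander.
Things that resemble listed ones, but are neither listed nor needed, are in the scene too. Leave any pink look-alike of the part that bears tall_collar_mid alone.

How it is judged:
By the outcome, as a careful person would: the job done as asked, in the order asked, and still so for the second after the job is handed in, with the robot touching nothing.
It also fails if it takes over 70 s, if anything falls off the work surface, if the arm or the gripper's body presses on something with over 40 N, if the wrist force passes 120 N, or if a joint passes its speed limit or range.

## Robot

A 7-joint arm with a two-finger parallel gripper is mounted at the origin on a cart in front of the work surface, level with it; the furniture and walls round the work are solid. World frame = base frame: x ahead of the robot, y to its left, z up, the work surface at z = 0. Lengths are in m, angles in rad, forces in N, time in s.
With the tool pointing down it reaches from about 0.425 to 0.875 m from the base axis. Payload 4.7 kg.
Tool frame: the origin (TCP) lies on the mounting face of the last link; the fingertips stand 182 mm ahead of it and the grasp point (between the pads) lies 164 mm ahead of it (ctrl.finger_overhang is the distance from the TCP to the fingertips, in m); z points along the fingers, y is the line along which they close (so a half turn about z gives the same grasp; the last joint's range is limited). The gripper opens to 87 mm and grips with 3 to 60 N. Pads are 19 mm wide; open, the fingers measure 117 mm over their backs; the gripper's body (75 mm by 190 mm) begins 51 mm behind the grasp point.
Start: joints at [1.134, 0.321, -0.07, 1.45, 0.023, 1.371, -0.057], TCP at [0.283, -0.585, 0.405] pointing down, gripper open.
Joint ranges: [-2.86, 2.86], [-0.3, 2.09], [-1.38, 1.24], [0.06, 2.45], [-1.56, 4.7], [0.09, 2.05], [-2.69, 2.69]. Speed limits (rad/s): [2.57, 2.57, 3.14, 3.14, 3.14, 3.14, 3.14].

## Interface

Orientations are given as a rotation vector (axis times angle).
In Python, from bench import ctrl gives the robot as it stands.
- The arm moves only by the shell command python3 -m jog 'ROWS' [FORCE]. ROWS is a JSON object of lists of equal length, an entry for each row: "translation": the shift along the tool's x, y, z as a fraction of full scale, a list of three; "yaw": the turn about the tool's z as a fraction of full scale; "jaw": the closure, from 0 (fully open) to 1 (shut). In form: {"translation": [[dx, dy, dz], ...], "yaw": [yaw, ...], "jaw": [jaw, ...]}. A call has 1 to 8 rows; each row is the pose to reach, as a shift and turn from the pose commanded when the call began, along the tool's axes at that moment, turning the shorter way round; what a row does not reach only later rows make up. Full scale, the value 1, is 0.2 m for a shift and 180 degrees for a turn. A row lasts 1/8 s, in which the tool goes at most 62.5 mm and 10.7 degrees, less where a joint would pass 70% of its speed; a pose out of reach is approached as far as the arm can. A call with a number of a shift or a turn outside -1 to 1 is refused whole. A call with a gripper value outside its range is refused whole. The fingers move at their own pace and stop on an object; FORCE is the grip in N (left out, the last holds). Time passes only in rows, so rows that repeat a pose let the fingers close. It gives the time, the measured TCP pose, the force, the opening and the grip force at its end, in the units of the state.
- ctrl.get_state(): the state, without advancing time (a new reading comes with each control period).
- ctrl.get_image(name): name is "scene" or "top" or "wrist"; returns a dict with "pixels" (420x560x3 uint8, blue, green, red), "fx", "fy", "cx", "cy" (pixels), "R" (3x3) and "t" (3): a world point X has camera coordinates R X + t; the wrist camera has in their place "mount" (4x4, takes a point from camera to tool coordinates, whose origin is the TCP and whose axes are the flange's). Camera axes: x right, y down, z forward; pixel columns grow to the right and rows downward; lengths in m; the calibration is good to about 2 mm. A picture is of the moment at which its call begins: read the wrist's pose just before it. There is no depth.
- ctrl.close_job(): hands the job in; it is judged then, once.
Trained networks look in a picture, given as the dict that the camera call returned (one of the last four; its "shot" number tells which), for a name from the list of things; names that differ only in an ending like _2 or _b are one class to them, and where a whole thing is asked for, a point or a joint stands for the part that bears it (a point fixed in the world has none). Each returns a list of dicts, best first, with "p" (0 to 1); they miss things now and then, are a little off and sometimes report something else, mostly with a low value. They report only what shows in the picture. A call takes as long as a camera call. They do not tell look-alikes from the thing itself.
- ctrl.silhouettes(label, picture): "region" (420x560 bool, what is visible of it) and "at" ([column, row] in pixels, amid what is visible of it).
The state is a dict: "time": time; "joint_positions": joint angles; "qd": joint speeds; "joint_torque": joint torques, N m; "position": TCP position; "tool_rot": TCP orientation; "ft_force": force on the tool from outside, world axes, zero at the start; "torque": the same for the moment, N m; "grip_width": opening from 0.0 (shut) to 1.0 (fully open); "grip_force": force on a finger pad.
Only numpy, scipy, OpenCV 4.12 (cv2) and the standard library are available. Lean on these libraries where they do the work, as an engineer would, in place of code of your own. Each camera call takes 0.05 s, during which the arm holds its last target. There are 200 camera calls.

## Working session

There is one attempt and no reset: what is moved stays moved. The work goes in short steps, Python scripts to look and compute and a shell command to move; the robot and the scene stay as the last step left them, time stands still between calls to the robot, and variables do not carry over. Pictures are saved under pics/ and viewed, at most 10 in all, crops included, and the job is handed in when it is done.

```bash
mkdir -p pics; ls; cat > h.py <<'E'
import numpy as np, cv2, json
from bench import ctrl
from scipy.spatial.transform import Rotation as Ro
def ray(im,px):
    d=np.array([(px[0]-im["cx"])/im["fx"],(px[1]-im["cy"])/im["fy"],1.])
    if "mount" in im:
        s=im["_s"]; M=np.array(im["mount"]); R=Ro.from_rotvec(s["tool_rot"]).as_matrix()
        o=R@M[:3,3]+np.array(s["position"]); return o,R@M[:3,:3]@d
    R=np.array(im["R"]);return -R.T@np.array(im["t"]),R.T@d
def at(im,px,z):
    o,d=ray(im,px); return o+d*(z-o[2])/d[2]
def proj(im,X):
    X=np.array(X,float)
    if "mount" in im:
        s=im["_s"]; M=np.array(im["mount"]); R=Ro.from_rotvec(s["tool_rot"]).as_matrix()
        c=M[:3,:3].T@(R.T@(X-np.array(s["position"]))-M[:3,3])
    else: c=np.array(im["R"])@X+np.array(im["t"])
    return np.array([c[0]/c[2]*im["fx"]+im["cx"],c[1]/c[2]*im["fy"]+im["cy"]])
def shot(n):
    s=ctrl.get_state(); im=ctrl.get_image(n); im["_s"]=s; return im
E
python3 - <<'E'
from h import *
s=ctrl.get_state();print({k:np.round(v,3).tolist() for k,v in s.items()},ctrl.finger_overhang)
ims=[]
for n in("top","scene"):
    im=shot(n);cv2.imwrite(f"pics/{n}0.png",im["pixels"])
    R=np.array(im["R"]);print(n,"cam at",np.round(-R.T@np.array(im["t"]),3),R[2].round(2),im["fx"])
    for l,z in(("fixture_base",.05),("clamp_head",.121),("lever",.07),("lever_ball",.084),("tall_collar_mid",.024),("low_collar_mid",.012),("gear_mid",.024),("washer_tab",.024),("washer_slot",.007),("caliper",.01),("hex_key",.005)):
        for d in ctrl.silhouettes(l,im): print(l,round(d["p"],2),np.round(d["at"]),int(d["region"].sum()),at(im,d["at"],z).round(3))
E
```

```text
pics
{'time': 0.0, 'joint_positions': [1.134, 0.322, -0.07, 1.452, 0.023, 1.371, -0.057], 'qd': [-0.0, -0.0, 0.001, -0.001, -0.002, -0.001, -0.002], 'joint_torque': [0.0, -49.128, -0.404, -31.252, -0.064, 0.044, 0.0], 'position': [0.283, -0.585, 0.404], 'tool_rot': [-3.06, -0.702, 0.001], 'ft_force': [-0.316, 0.562, 0.569], 'torque': [0.062, -0.021, 0.003], 'grip_force': 0.0, 'grip_width': 1.002} 0.1822
top cam at [ 0.399 -0.289  1.015] [ 0.15 -0.03 -0.99] 458.96575010100736
fixture_base 0.91 [210. 205.] 3014 [ 0.544 -0.162  0.05 ]
fixture_base 0.16 [333. 214.] 436 [ 0.526 -0.422  0.05 ]
clamp_head 0.47 [200. 196.] 106 [ 0.551 -0.151  0.121]
clamp_head 0.39 [297. 120.] 960 [ 0.708 -0.341  0.121]
lever 0.76 [214. 237.] 459 [ 0.474 -0.174  0.07 ]
lever_ball 0.94 [216. 238.] 383 [ 0.472 -0.18   0.084]
tall_collar_mid 0.7 [269. 300.] 227 [ 0.346 -0.287  0.024]
tall_collar_mid 0.53 [273. 252.] 258 [ 0.446 -0.295  0.024]
low_collar_mid 0.79 [287. 216.] 196 [ 0.526 -0.325  0.012]
gear_mid 0.79 [331. 248.] 711 [ 0.455 -0.419  0.024]
washer_tab 0.65 [335. 215.] 436 [ 0.528 -0.43   0.024]
wash
[... 648 characters left out ...]
 105 [ 0.558 -0.158  0.121]
clamp_head 0.33 [284. 150.] 624 [ 0.529 -0.216  0.121]
lever_ball 0.81 [272. 149.] 465 [ 0.496 -0.199  0.084]
tall_collar_mid 0.84 [228. 190.] 311 [ 0.434 -0.297  0.024]
tall_collar_mid 0.6 [244. 262.] 505 [ 0.533 -0.43   0.024]
tall_collar_mid 0.58 [197. 183.] 354 [ 0.363 -0.307  0.024]
low_collar_mid 0.79 [264. 226.] 238 [ 0.536 -0.34   0.012]
low_collar_mid 0.61 [309. 133.] 104 [ 0.535 -0.083  0.012]
gear_mid 0.82 [211. 244.] 811 [ 0.457 -0.423  0.024]
washer_tab 0.77 [243. 260.] 568 [ 0.532 -0.429  0.024]
washer_slot 0.9 [243. 265.] 491 [ 0.531 -0.434  0.007]
caliper 0.7 [359. 277.] 1264 [ 0.755 -0.367  0.01 ]
hex_key 0.56 [212. 159.] 23 [ 0.356 -0.23   0.005]
```

```bash
python3 - <<'E'
import cv2
a=cv2.imread("pics/top0.png")[100:330,150:400];b=cv2.imread("pics/scene0.png")[90:320,150:400]
cv2.imwrite("pics/c0.png",cv2.hconcat([cv2.resize(a,None,fx=1.6,fy=2.6*.615),cv2.resize(b,None,fx=1.6,fy=1.6)[:int(230*2.6*.615)]])) if 0 else cv2.imwrite("pics/c0.png",cv2.resize(cv2.hconcat([a,b]),(800,368),interpolation=cv2.INTER_CUBIC))
E
```

```text
(no output)
```

View pics/c0.png

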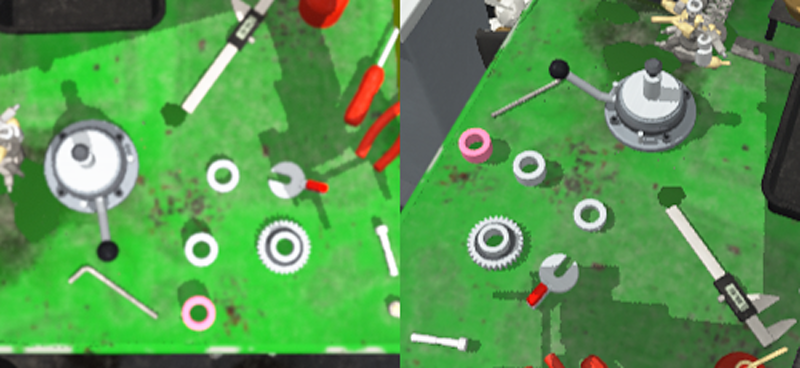

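The top picture shows the steel rings at (276,256) and (289,210), and a pink one at (274,296). Gear is at (327,254), the washer at (329,212) with its tab to the right, and the spindle head at (200,195) with the ball at (217,257). Candidates for the tall collar are those three rings. Pink is a look-alike, and of the steel ones the scene view shows the taller wall at (231,195), which is the same ring as (276,256) in the top picture. I'll check this in a close wrist crop.

```bash
cat >> h.py <<'E'
def go(X,yaw=None):
    "print rows-units shift to TCP X, and yaw (deg, world angle of tool x)"
    s=ctrl.get_state();R=Ro.from_rotvec(s["tool_rot"]).as_matrix()
    print("shift/0.2:",(R.T@(np.array(X)-s["position"])/.2).round(4),"tool x now",np.degrees(np.arctan2(R[1,0],R[0,0])).round(2))
E
python3 - <<'E'
from h import *
im=shot("wrist");print(np.round(im["mount"],3),im["fx"],im["cx"],im["cy"])
t=shot("top")
for n,p,z in(("tall",(276,256),.024),("low",(289,210),.012),("gear",(327,254),.024),("head",(200,195),.121),("ball",(217,257),.084),("hub washer",(329,212),.007)):print(n,at(t,p,z).round(3))
go([.44,-.30,.42])
E
```

```text
[[ 0.    -0.959 -0.282  0.077]
 [ 1.     0.001 -0.     0.   ]
 [ 0.    -0.282  0.959  0.019]
 [ 0.     0.     0.     1.   ]] 329.69174232549216 274.96723122318366 214.31219697150965
tall [ 0.438 -0.302  0.024]
low [ 0.54  -0.33   0.012]
gear [ 0.443 -0.412  0.024]
head [ 0.553 -0.15   0.121]
ball [ 0.433 -0.182  0.084]
hub washer [ 0.536 -0.419  0.007]
shift/0.2: [ 1.3269 -0.9414 -0.0763] tool x now 25.83
```

```bash
python3 -m jog '{"translation":[[0.33,-0.235,-0.02],[0.66,-0.47,-0.04],[0.66,-0.47,-0.04],[0.66,-0.47,-0.04],[0.66,-0.47,-0.04],[0.66,-0.47,-0.04],[0.66,-0.47,-0.04],[0.66,-0.47,-0.04]],"yaw":[-0.06,-0.12,-0.18,-0.24,-0.29,-0.33,-0.357,-0.357],"jaw":[0,0,0,0,0,0,0,0]}'; python3 -c "
from h import *
go([.47,-.30,.42])"
```

```text
time: 2.3
position: [0.361, -0.443, 0.4128]
tool_rot: [2.221, 2.222, -0.0]
ft_force: [0.1, -0.7, 0.7]
grip_width: 1.002
grip_force: 0.0
shift/0.2: [ 0.7145  0.5454 -0.0359] tool x now 90.03
```

```bash
python3 -m jog '{"translation":[[0.24,0.18,-0.01],[0.48,0.36,-0.02],[0.71,0.545,-0.036],[0.71,0.545,-0.036],[0.71,0.545,-0.036]],"yaw":[0,0,0,0,0],"jaw":[0,0,0,0,0]}'; python3 - <<'E'
from h import *
im=shot("wrist");cv2.imwrite("pics/w1.png",im["pixels"])
import pickle;pickle.dump(im,open("w1.pkl","wb"))
for n,X in dict(tall=[.438,-.302,.024],low=[.54,-.33,.012],gear=[.443,-.412,.024],head=[.553,-.15,.121],washer=[.536,-.419,.007]).items():print(n,proj(im,X).round())
E
```

```text
time: 2.92
position: [0.4696, -0.301, 0.42]
tool_rot: [2.22, 2.222, -0.001]
ft_force: [-0.7, -0.2, -0.1]
grip_width: 1.0
grip_force: 0.0
tall [248. 187.]
low [333. 208.]
gear [254. 273.]
head [387.  15.]
washer [326. 272.]
```

View pics/w1.png

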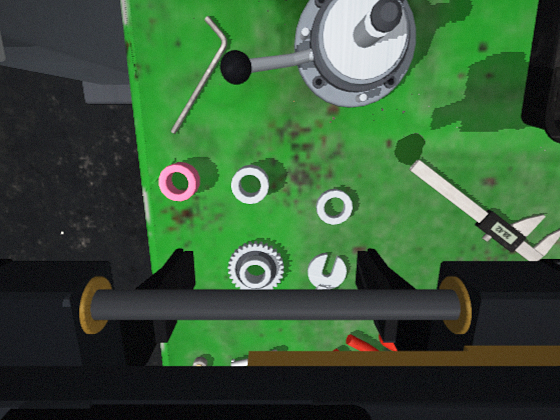

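```bash
cat >> h.py <<'E'
def rect(im,c,z,half=.04,mm=.25):
    "top-view patch of plane z centred at c: +x right, +y up"
    n=int(2*half*1000/mm); w=np.array([[c[0]-half,c[1]+half],[c[0]+half,c[1]+half],[c[0]+half,c[1]-half],[c[0]-half,c[1]-half]])
    src=np.float32([proj(im,[*p,z]) for p in w]); dst=np.float32([[0,0],[n,0],[n,n],[0,n]])-.5
    return cv2.warpPerspective(im["pixels"],cv2.getPerspectiveTransform(src,dst),(n,n),flags=cv2.INTER_CUBIC)
def marked(im,c,z,radii,half=.04,mm=.25):
    p=rect(im,c,z,half,mm); n=len(p)
    for r in radii: cv2.circle(p,(n//2,n//2),int(r/mm*1000),(0,0,255),1)
    return p
E
python3 - <<'E'
from h import *
import pickle;im=pickle.load(open("w1.pkl","rb"))
o=[marked(im,at(im,p,z),z,r) for p,z,r in (((250,184),.024,(.022,.013)),((334,206.5),.012,(.022,.013)),((256,269),.024,(.020,.013)),((328,271),.007,(.025,)),((386,14),.121,(.012,)))]
for p,z in (((250,184),.024),((334,206.5),.012),((256,269),.024),((328,271),.007),((386,14),.121)):print(at(im,p,z).round(4))
o.append(im["pixels"][150:230,220:300].repeat(4,0).repeat(4,1))
cv2.imwrite("pics/r1.png",cv2.resize(cv2.vconcat([cv2.hconcat(o[:3]),cv2.hconcat(o[3:])]),(800,533)))
E
```

```text
[ 0.4399 -0.2984  0.024 ]
[ 0.541  -0.3285  0.012 ]
[ 0.4453 -0.4064  0.024 ]
[ 0.5386 -0.4174  0.007 ]
[ 0.5522 -0.1496  0.121 ]
```

View pics/r1.png

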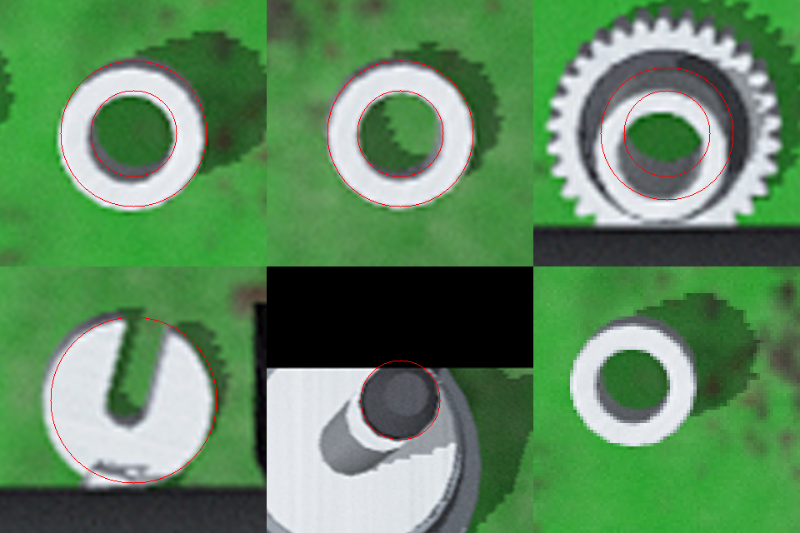

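The upper-left and lower-right patches show the chosen steel ring: its top face fits 44 mm at z=24 mm and it has the longer shadow and deeper bore wall, so it is the tall collar (about (.4395,-.300)). The ring at (334,207) is the low one. The hub top lies about 7 mm below my mark in the gear patch. Next I'll measure the spindle, collar and gear from straight above.

```bash
python3 -m jog '{"translation":[[0.25,0.14,0],[0.5,0.28,0],[0.755,0.413,0],[0.755,0.413,0],[0.755,0.413,0],[0.755,0.413,0]],"yaw":[0,0,0,0,0,0],"jaw":[0,0,0,0,0,0]}'; python3 - <<'E'
from h import *
im=shot("wrist")
import pickle;pickle.dump(im,open("ws.pkl","wb"))
go([.4395,-.2998,.324])
print(proj(im,[.552,-.15,.121]))
E
```

```text
time: 3.72
position: [0.5514, -0.1524, 0.4197]
tool_rot: [2.225, 2.218, -0.002]
ft_force: [0.2, -0.3, -0.7]
grip_width: 1.0
grip_force: 0.0
shift/0.2: [-0.7397 -0.5577  0.4797] tool x now 89.85
[276.39446239 205.85244598]
```

```bash
python3 -m jog '{"translation":[[-0.25,-0.19,0.16],[-0.5,-0.37,0.32],[-0.75,-0.565,0.486],[-0.75,-0.565,0.486],[-0.75,-0.565,0.486],[-0.75,-0.565,0.486]],"yaw":[0,0,0,0,0,0],"jaw":[0,0,0,0,0,0]}'; python3 - <<'E'
from h import *
im=shot("wrist")
import pickle;pickle.dump(im,open("wc.pkl","wb"))
go([.4445,-.4133,.324])
E
```

```text
time: 4.53
position: [0.4402, -0.2993, 0.3236]
tool_rot: [2.218, 2.223, 0.002]
ft_force: [-0.4, -0.4, 0.8]
grip_width: 1.001
grip_force: 0.0
shift/0.2: [-0.5722  0.0176 -0.0008] tool x now 90.19
```

```bash
python3 -m jog '{"translation":[[-0.29,0.013,0],[-0.567,0.025,0],[-0.567,0.025,0],[-0.567,0.025,0]],"yaw":[0,0,0,0],"jaw":[0,0,0,0]}'; python3 - <<'E'
from h import *
im=shot("wrist")
import pickle;pickle.dump(im,open("wg.pkl","wb"))
P={n:pickle.load(open(f"w{n}.pkl","rb")) for n in "scg"}
o=[]
for n,c,z,r in (("s",(.552,-.15),.121,(.012,)),("c",(.4395,-.2998),.024,(.022,.013)),("g",(.4445,-.4133),.024,(.02,.013))):
    print(n,P[n]["_s"]["position"]);o.append(marked(P[n],c,z,r))
b=cv2.hconcat([cv2.resize(P[n]["pixels"],(320,240)) for n in "scg"])
a=cv2.hconcat(o)
cv2.imwrite("pics/r2.png",cv2.resize(cv2.vconcat([a,b]),(800,467)))
E
```

```text
time: 5.08
position: [0.4459, -0.4119, 0.323]
tool_rot: [2.217, 2.225, 0.002]
ft_force: [-0.0, 0.1, 0.1]
grip_width: 1.0
grip_force: 0.0
s [ 0.55139564 -0.15235037  0.41972428]
c [ 0.4402302  -0.29926551  0.32360169]
g [ 0.44587064 -0.41187322  0.32303048]
```

View pics/r2.png

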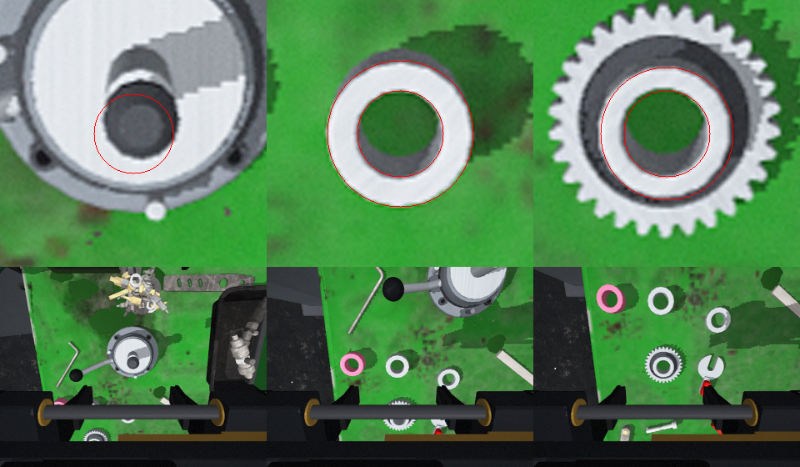

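```bash
python3 - <<'E'
from h import *
import pickle
P={n:pickle.load(open(f"w{n}.pkl","rb")) for n in "scg"}
def show(n,c,z,half,k=400): 
    p=rect(P[n],c,z,half,.1); return cv2.resize(p,(k,k))
a=show("s",(.5545,-.146),.121,.02); b=show("g",(.4445,-.4133),.024,.03); 
cv2.imwrite("pics/r3.png",cv2.hconcat([a,b]))
p=rect(P["g"],(.4445,-.4133),.024,.03,.1); p2=rect(P["c"],(.4395,-.2998),.024,.03,.1)
for q,c in((p,(.4445,-.4133)),(p2,(.4395,-.2998))):
    hsv=cv2.cvtColor(q,cv2.COLOR_BGR2HSV); m=((hsv[...,1]<60)&(hsv[...,2]>200)).astype(np.uint8)
    m=cv2.morphologyEx(m,cv2.MORPH_OPEN,np.ones((9,9)))
    n,l,st,ce=cv2.connectedComponentsWithStats(m)
    i=min(range(1,n),key=lambda i:np.hypot(*(ce[i]-300)) if st[i,4]>3000 else 1e9); mm=(l==i).astype(np.uint8)
    cs,_=cv2.findContours(mm,cv2.RETR_CCOMP,cv2.CHAIN_APPROX_NONE)
    for k in cs:
        if len(k)>150:
            e=cv2.fitEllipse(k);print(np.round(e[1],0)/10,"mm centre",c[0]+(e[0][0]-299.5)*1e-4,c[1]-(e[0][1]-299.5)*1e-4)
E
```

```text
[38.  38.4] mm centre 0.4435629425048828 -0.4129927276611328
[26.9 27.3] mm centre 0.4435003356933594 -0.4129952606201172
[42.3 42.6] mm centre 0.43919027404785155 -0.3002331024169922
[26.6 27.2] mm centre 0.4391154205322266 -0.3001580047607422
```

View pics/r3.png

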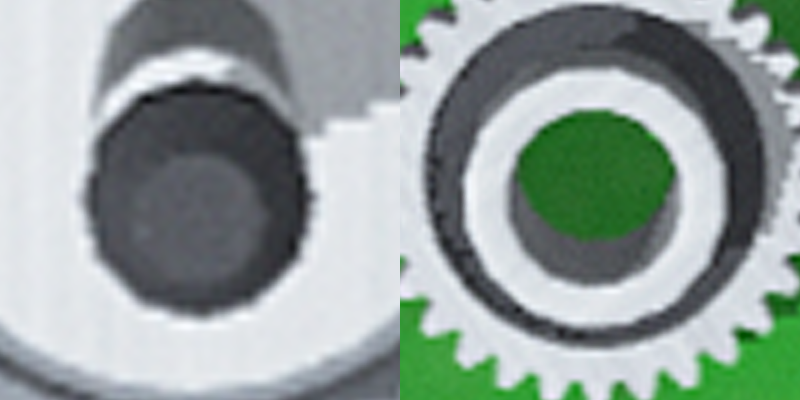

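The left patch shows the head from above: its flat top is centred at patch pixel (199,218), so the axis is at about (.5544,-.1478). The right one shows the gear hub, with the fit giving (.4436,-.4130). Next I'll pick the collar.

```bash
python3 -c "
from h import *
go([.4392,-.3002,.26]);go([.4392,-.3002,.19])"
```

```text
shift/0.2: [ 0.5553 -0.0317  0.316 ] tool x now 90.27
shift/0.2: [ 0.555 -0.032  0.666] tool x now 90.27
```

```bash
python3 -m jog '{"translation":[[0.28,-0.016,0.1],[0.555,-0.032,0.31],[0.555,-0.032,0.31],[0.555,-0.032,0.31]],"yaw":[0,0,0,0],"jaw":[0.3,0.3,0.3,0.3]}'; python3 -c "
from h import *
go([.4392,-.3002,.19])"
```

```text
time: 5.62
position: [0.4386, -0.301, 0.2613]
tool_rot: [2.216, 2.226, -0.0]
ft_force: [-0.1, -0.7, 0.4]
grip_width: 0.72
grip_force: 0.0
shift/0.2: [0.0044 0.0029 0.3567] tool x now 90.26
```

```bash
python3 -m jog '{"translation":[[0.004,0.003,0.18],[0.004,0.003,0.357],[0.004,0.003,0.357],[0.004,0.003,0.357],[0.004,0.003,0.357],[0.004,0.003,0.357],[0.004,0.003,0.357],[0.004,0.003,0.357]],"yaw":[0,0,0,0,0,0,0,0],"jaw":[0.3,0.3,0.3,0.7,0.7,0.7,0.7,0.7]}' 30; python3 -m jog '{"translation":[[0,0,-0.1],[0,0,-0.2],[0,0,-0.2],[0,0,-0.2]],"yaw":[0,0,0,0],"jaw":[0.7,0.7,0.7,0.7]}'; python3 - <<'E'
from h import *
im=shot("wrist");cv2.imwrite("pics/w4.png",im["pixels"][180:380,120:430].repeat(2,0).repeat(2,1))
import pickle;pickle.dump(im,open("wh.pkl","wb"))
print(proj(im,np.array(im["_s"]["position"])-[0,0,.166]))
go([.5544,-.1478,.324])
E
```

```text
time: 6.62
position: [0.4394, -0.302, 0.191]
tool_rot: [2.218, 2.221, 0.0]
ft_force: [-0.3, 0.4, 6.3]
grip_width: 0.496
grip_force: 30.0
time: 7.12
position: [0.4382, -0.3012, 0.2286]
tool_rot: [-2.219, -2.222, 0.001]
ft_force: [0.4, -0.2, -1.4]
grip_width: 0.492
grip_force: 30.0
[276.04497579 280.1279678 ]
shift/0.2: [ 0.7665  0.5821 -0.4786] tool x now 90.09
```

View pics/w4.png

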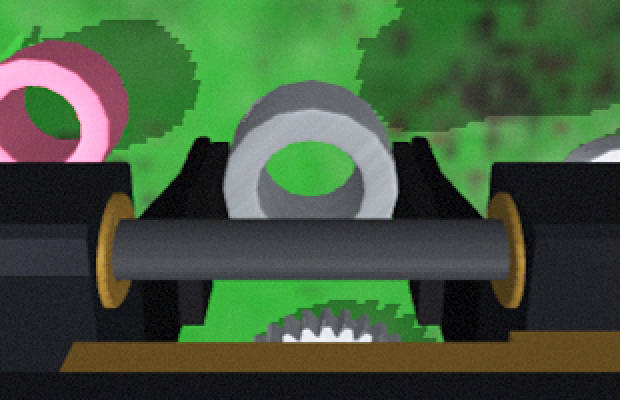

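The picture shows the collar held squarely, with the ring centred between the fingers at about crop (311,190), and the low collar and gear undisturbed. The readings scatter by about 1 mm, so I'll redo the estimates with the commanded poses and average some readings at rest.

```bash
cat >> h.py <<'E'
def setp(im,p,yaw=90.09):
    a=np.radians(yaw);R=np.array([[np.cos(a),np.sin(a),0],[np.sin(a),-np.cos(a),0],[0,0,-1.]])
    im["_s"]=dict(im["_s"],position=np.array(p),tool_rot=Ro.from_matrix(R).as_rotvec())
def rest(n=5):
    S=[]
    for _ in range(n): ctrl.get_image("wrist"); s=ctrl.get_state(); S.append(np.r_[s["position"],s["ft_force"],Ro.from_rotvec(s["tool_rot"]).as_matrix()[:,0]])
    S=np.array(S); print("mean",S.mean(0).round(4),"sd",S.std(0).round(4)[:3])
E
python3 - <<'E'
from h import *
import pickle
P={n:pickle.load(open(f"w{n}.pkl","rb")) for n in "scgh"}
C=dict(s=(.5521,-.1496,.4202),c=(.4393,-.2998,.323),g=(.4445,-.4132,.323),h=(.4385,-.3014,.2296))
for n,X in dict(s=[.5544,-.1478,.121],c=[.4392,-.3002,.024],g=[.44355,-.4130,.024]).items():
    px=proj(P[n],X); setp(P[n],C[n]); print(n,px.round(1),at(P[n],px,X[2]).round(4))
rest(6)
E
```

```text
s [279.1 203.4] [ 0.5553 -0.1449  0.121 ]
c [273.8 209.4] [ 0.4378 -0.3005  0.024 ]
g [272.5 210.2] [ 0.4419 -0.4146  0.024 ]
mean [ 4.3830e-01 -3.0130e-01  2.2850e-01  4.6700e-02 -8.9700e-02 -1.5349e+00
 -1.6000e-03  1.0000e+00  8.0000e-04] sd [0.0001 0.0001 0.0002]
```

```bash
python3 -m jog '{"translation":[[0,0,-0.3],[0.1,0.08,-0.58],[0.32,0.25,-0.75],[0.56,0.43,-0.88],[0.767,0.58,-0.957],[0.767,0.58,-0.957],[0.767,0.58,-0.957],[0.767,0.58,-0.957]],"yaw":[0,0,0,0,0,0,0,0],"jaw":[0.7,0.7,0.7,0.7,0.7,0.7,0.7,0.7]}'; python3 - <<'E'
from h import *
rest(5)
im=shot("wrist");import pickle;pickle.dump(im,open("ws2.pkl","wb"))
p=rect(im,(.5544,-.1478),.121,.02,.1);q=im["pixels"][150:290,190:360]
cv2.imwrite("pics/r5.png",cv2.hconcat([p,cv2.resize(q,(486,400))]) if len(p)==400 else p)
E
```

```text
time: 8.48
position: [0.5536, -0.1495, 0.4199]
tool_rot: [-2.222, -2.22, 0.002]
ft_force: [0.6, -1.0, -1.6]
grip_width: 0.497
grip_force: 30.0
mean [ 5.5380e-01 -1.4910e-01  4.2030e-01  1.0390e-01  2.1730e-01 -1.4853e+00
  6.0000e-04  1.0000e+00 -2.0000e-04] sd [0.0001 0.0003 0.0002]
```

View pics/r5.png

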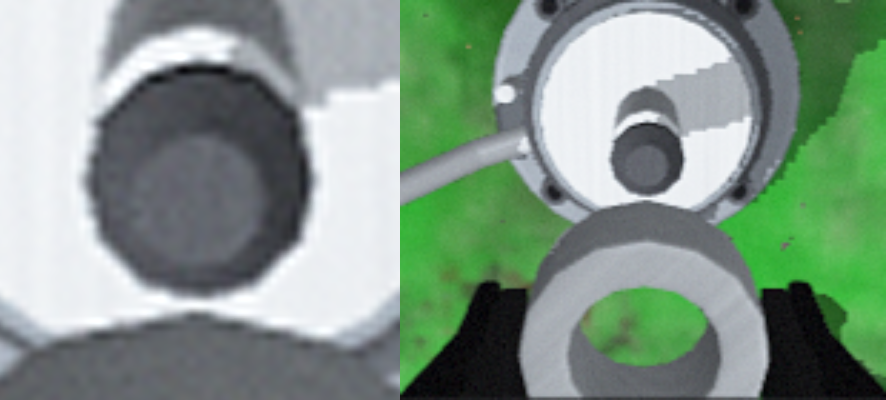

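```bash
python3 - <<'E'
from h import *
import pickle
im=pickle.load(open("ws2.pkl","rb"));s=im["_s"];R=Ro.from_rotvec(s["tool_rot"]).as_matrix()
print(s["position"])
for z in(.164,.166,.168):
  for x in(0,.001,.002,.003): print(z,x,[proj(im,R@[x+r,0,z]+s["position"])[1].round(1) for r in(.0212,.0135)],end=" ")
px=im["pixels"].astype(int)
print(); print(px[222:262,275].tolist())
E
```

```text
[ 0.5540313  -0.14861201  0.42054696]
0.164 0 [np.float64(241.2), np.float64(256.3)] 0.164 0.001 [np.float64(239.2), np.float64(254.4)] 0.164 0.002 [np.float64(237.2), np.float64(252.5)] 0.164 0.003 [np.float64(235.2), np.float64(250.5)] 0.166 0 [np.float64(239.7), np.float64(254.7)] 0.166 0.001 [np.float64(237.7), np.float64(252.8)] 0.166 0.002 [np.float64(235.7), np.float64(250.8)] 0.166 0.003 [np.float64(233.8), np.float64(248.9)] 0.168 0 [np.float64(238.2), np.float64(253.0)] 0.168 0.001 [np.float64(236.3), np.float64(251.1)] 0.168 0.002 [np.float64(234.3), np.float64(249.2)] 0.168 0.003 [np.float64(232.3), np.float64(247.3)] 
[[107, 104, 101], [105, 104, 101], [108, 101, 100], [114, 108, 105], [106, 102, 100], [113, 109, 102], [106, 103, 99], [109, 107, 103], [113, 109, 103], [106, 103, 97], [112, 109, 102], [119, 115, 111], [150, 141, 138], [199, 190, 185], [188, 182, 176], [182, 180, 172], [182, 176, 170], [184, 177, 173], [180, 174, 167], [182, 173, 169], [179, 172, 167], [181, 176, 170], [175, 172, 165], [182, 176, 170], [185, 174, 175], [180, 175, 170], [179, 174, 170], [170, 168, 158], [109, 168, 104], [61, 171, 67], [74, 173, 76], [71, 171, 76], [69, 170, 73], [69, 167, 72], [70, 171, 71], [69, 170, 71], [62, 165, 69], [67, 167, 68], [65, 165, 70], [65, 166, 72]]
```

```bash
python3 -m jog '{"translation":[[0.001,0.0025,0.2],[0.001,0.0025,0.4],[0.001,0.0025,0.45],[0.001,0.0025,0.45],[0.001,0.0025,0.45]],"yaw":[0,0,0,0,0],"jaw":[0.7,0.7,0.7,0.7,0.7]}'; python3 - <<'E'
from h import *
rest(3)
im=shot("wrist");import pickle;pickle.dump(im,open("ws3.pkl","wb"))
s=im["_s"]["position"];print(s,proj(im,[.5543,-.1477,.121]),proj(im,[.5543,-.1477+.0066,.121]))
q=im["pixels"][210:300,210:340];q=cv2.resize(q,(780,540),interpolation=cv2.INTER_CUBIC)
for t in np.linspace(0,2*np.pi,60):
    c=proj(im,[.5543+.0066*np.cos(t),-.1477+.0066*np.sin(t),.121]);cv2.circle(q,(int((c[0]-209.5)*6),int((c[1]-209.5)*6)),1,(0,0,255),-1)
cv2.imwrite("pics/r6.png",q)
E
```

```text
time: 9.4
position: [0.5556, -0.1477, 0.3327]
tool_rot: [2.218, 2.221, 0.002]
ft_force: [0.2, -0.5, -1.5]
grip_width: 0.5
grip_force: 30.0
mean [ 5.5550e-01 -1.4770e-01  3.3250e-01 -2.7730e-01  3.3700e-02 -1.4139e+00
 -1.5000e-03  1.0000e+00 -1.0000e-03] sd [0.0001 0.     0.0002]
[ 0.55534855 -0.14769663  0.33220803] [273.124258   245.53042278] [273.12826147 235.59509379]
```

View pics/r6.png

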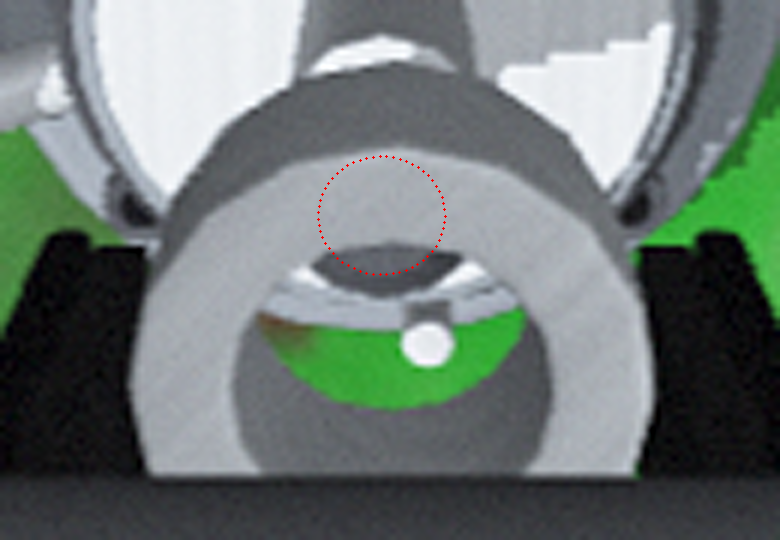

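The picture shows the held collar (ring centre column about 275.3) with the head's near edge visible through the bore (columns 312–463 and bottom row 297 in the crop, so centre column about 274.6). Side alignment is within 0.5 mm. Next I'll check fore-aft.

```bash
python3 - <<'E'
from h import *
import pickle
for f,poses in (("ws3",(None,(.5543,-.1488,.3303))),("ws2",(None,(.5545,-.148,.421)))):
  for p in poses:
    im=pickle.load(open(f+".pkl","rb"))
    if p: setp(im,p)
    rim=np.array([proj(im,[.5543+.012*np.cos(t),-.1477+.012*np.sin(t),.116]) for t in np.linspace(0,6.28,90)])
    print(f,p,"rim rows",rim[:,1].min().round(1),rim[:,1].max().round(1),"cols",rim[:,0].min().round(1),rim[:,0].max().round(1),"top disc",proj(im,[.5543,-.1477,.121]).round(1))
im=pickle.load(open("ws3.pkl","rb"));print(im["pixels"][248:266,275].sum(1)//3); print(im["pixels"][254,255:296].sum(1)//3)
im=pickle.load(open("ws3.pkl","rb"));s=im["_s"];R=Ro.from_rotvec(s["tool_rot"]).as_matrix()
g=im["pixels"].astype(int); print("ring top edge",g[225:256,275].sum(1)//3)
E
```

```text
ws3 None rim rows 224.8 259.9 cols 254.4 291.9 top disc [273.1 245.5]
ws3 (0.5543, -0.1488, 0.3303) rim rows 224.4 259.8 cols 256.6 294.5 top disc [275.6 245.3]
ws2 None rim rows 192.9 218.8 cols 262.5 289.3 top disc [275.9 207.5]
ws2 (0.5545, -0.148, 0.421) rim rows 193.5 219.3 cols 261.9 288.6 top disc [275.2 208. ]
[170 163 127  99 101  98 105 102  80  79  85 130 181 183 177 180 166  94]
[169 172 175 176 178 204 174  92  81  83  91  88  88  98 104 100 105 101
 102 107 105 100 100  99  92  78  77  70  69  64  80 177 236 245 225 176
 164 166 166 168 172]
ring top edge [ 99 105 109 103 102 105 105  99 114 137 187 176 178 172 175 172 175 175
 173 168 170 173 172 170 163 127  99 101  98 105 102]
```

```bash
python3 -m jog '{"translation":[[-0.008,-0.006,0.03],[-0.008,-0.006,0.07],[-0.008,-0.006,0.07],[-0.008,-0.006,0.07]],"yaw":[0,0,0,0],"jaw":[0.7,0.7,0.7,0.7]}'; python3 -c "
from h import *
rest(3)"
```

```text
time: 10.1
position: [0.5537, -0.1492, 0.3166]
tool_rot: [-2.219, -2.223, 0.0]
ft_force: [0.4, 0.0, -2.3]
grip_width: 0.493
grip_force: 30.0
mean [ 5.5380e-01 -1.4920e-01  3.1690e-01  2.7020e-01 -8.3600e-02 -1.3883e+00
 -1.6000e-03  1.0000e+00 -1.0000e-04] sd [0.     0.     0.0001]
```

```bash
python3 -m jog '{"translation":[[0,0.0025,0.02],[0,0.0025,0.04],[0,0.0025,0.06],[0,0.0025,0.06]],"yaw":[0,0,0,0],"jaw":[0.7,0.7,0.7,0.7]}'; python3 -c "
from h import *
rest(3)"
```

```text
time: 10.75
position: [0.5541, -0.1494, 0.3043]
tool_rot: [-2.22, -2.223, 0.001]
ft_force: [0.1, -1.0, -2.5]
grip_width: 0.494
grip_force: 30.0
mean [ 5.5420e-01 -1.4930e-01  3.0470e-01  2.8410e-01 -3.9780e-01 -1.9158e+00
 -1.5000e-03  1.0000e+00 -1.0000e-04] sd [0.     0.     0.0001]
```

```bash
python3 -m jog '{"translation":[[0,0,0.04],[0,0,0.08],[0,0,0.12],[0,0,0.16],[0,0,0.2],[0,0,0.22],[0,0,0.22]],"yaw":[0,0,0,0,0,0,0],"jaw":[0.7,0.7,0.7,0.7,0.7,0.7,0.7]}'; python3 -c "
from h import *
rest(3)"
```

```text
time: 11.78
position: [0.5541, -0.1493, 0.2604]
tool_rot: [-2.219, -2.223, 0.0]
ft_force: [-0.3, -0.4, -1.8]
grip_width: 0.494
grip_force: 30.0
mean [ 5.5420e-01 -1.4920e-01  2.6080e-01  4.5900e-01 -2.7490e-01 -1.7168e+00
 -1.6000e-03  1.0000e+00  0.0000e+00] sd [0.     0.     0.0001]
```

Free down the spindle. Lowering to just above the face, then touching gently.

```bash
python3 -m jog '{"translation":[[0,0,0.03],[0,0,0.06],[0,0,0.08],[0,0,0.088],[0,0,0.094],[0,0,0.1],[0,0,0.1]],"yaw":[0,0,0,0,0,0,0],"jaw":[0.7,0.7,0.7,0.7,0.7,0.7,0.7]}'; python3 -c "
from h import *
rest(3)"
```

```text
time: 12.8
position: [0.5542, -0.1492, 0.2411]
tool_rot: [2.219, 2.223, -0.0]
ft_force: [-1.4, 0.5, 1.0]
grip_width: 0.497
grip_force: 30.0
mean [ 5.5420e-01 -1.4920e-01  2.4110e-01 -2.3623e+00  4.0710e-01  2.3183e+00
 -1.7000e-03  1.0000e+00 -2.0000e-04] sd [0. 0. 0.]
```

```bash
python3 -m jog '{"translation":[[0,0,0.004],[0,0,0.004],[0,0,0.002],[0,0,0.002],[0,0,0.002]],"yaw":[0,0,0,0,0],"jaw":[0.7,0.7,0.3,0.3,0.3]}';python3 -m jog '{"translation":[[0,0,-0.1],[0,0,-0.25],[0,0,-0.45],[-0.3,-0.15,-0.5],[-0.6,-0.3,-0.5],[-0.8,-0.4,-0.45],[-0.8,-0.4,-0.4],[-0.8,-0.4,-0.4]],"yaw":[0,0,0,0,0,0,0,0],"jaw":[0.3,0.3,0.3,0.3,0.3,0.3,0.3,0.3]}'; python3 - <<'E'
from h import *
go([.4436,-.4130,.324])
E
```

```text
time: 13.58
position: [0.5542, -0.1494, 0.2401]
tool_rot: [2.22, 2.223, 0.0]
ft_force: [0.5, -0.7, 0.1]
grip_width: 0.683
grip_force: 0.0
time: 14.58
position: [0.4745, -0.3088, 0.3206]
tool_rot: [-2.219, -2.223, -0.001]
ft_force: [0.5, 0.5, 0.0]
grip_width: 0.701
grip_force: 0.0
shift/0.2: [-0.5207 -0.1555 -0.0176] tool x now 90.09
```

```bash
python3 -m jog '{"translation":[[-0.26,-0.08,0],[-0.52,-0.155,-0.018],[-0.52,-0.155,-0.018],[-0.52,-0.155,-0.018],[-0.52,-0.155,-0.018]],"yaw":[0,0,0,0,0],"jaw":[0.3,0.3,0.3,0.3,0.3]}'; cat >> h.py <<'E'
def rings(im,c,z):
    q=rect(im,c,z,.03,.1);hsv=cv2.cvtColor(q,cv2.COLOR_BGR2HSV); m=((hsv[...,1]<60)&(hsv[...,2]>190)).astype(np.uint8)
    m=cv2.morphologyEx(m,cv2.MORPH_OPEN,np.ones((9,9)))
    n,l,st,ce=cv2.connectedComponentsWithStats(m)
    i=min(range(1,n),key=lambda i:np.hypot(*(ce[i]-300)) if st[i,4]>3000 else 1e9)
    for k in cv2.findContours((l==i).astype(np.uint8),cv2.RETR_CCOMP,cv2.CHAIN_APPROX_NONE)[0]:
        if len(k)>150: e=cv2.fitEllipse(k);print(np.round(e[1],0)/10,"mm centre",np.round([c[0]+(e[0][0]-299.5)*1e-4,c[1]-(e[0][1]-299.5)*1e-4],4))
E
python3 - <<'E'
from h import *
rest(3)
im=shot("wrist");import pickle;pickle.dump(im,open("wg2.pkl","wb"));rings(im,(.4436,-.413),.024)
t=shot("top");pickle.dump(t,open("t2.pkl","wb"))
E
```

```text
time: 15.2
position: [0.4453, -0.411, 0.3244]
tool_rot: [2.215, 2.228, 0.002]
ft_force: [-0.4, 0.1, -0.3]
grip_width: 0.697
grip_force: 0.0
mean [ 4.447e-01 -4.117e-01  3.242e-01  5.010e-02  1.068e-01  1.071e-01
 -4.600e-03  1.000e+00  2.000e-04] sd [0.0002 0.0003 0.0001]
[38.4 38.7] mm centre [ 0.4436 -0.413 ]
[26.3 26.9] mm centre [ 0.4435 -0.413 ]
```

```bash
python3 -m jog '{"translation":[[-0.0065,-0.0055,0.25],[-0.0065,-0.0055,0.5],[-0.0065,-0.0055,0.57],[-0.0065,-0.0055,0.57],[-0.0065,-0.0055,0.57]],"yaw":[0,0,0,0,0],"jaw":[0.3,0.3,0.3,0.3,0.3]}'; python3 -c "
from h import *
rest(3)
go([.4436,-.4130,.1965])"
```

```text
time: 16.08
position: [0.4435, -0.4154, 0.2123]
tool_rot: [2.217, 2.221, 0.0]
ft_force: [0.6, 0.5, -0.0]
grip_width: 0.701
grip_force: 0.0
mean [ 0.4433 -0.4154  0.2122  0.0103 -0.3838 -0.2179 -0.0015  1.     -0.0027] sd [0.0001 0.0001 0.0002]
shift/0.2: [0.0115 0.0022 0.077 ] tool x now 90.09
```

```bash
python3 -m jog '{"translation":[[0.0115,0.002,0.04],[0.0115,0.002,0.077],[0.0115,0.002,0.077],[0.0115,0.002,0.077]],"yaw":[0,0,0,0],"jaw":[0.3,0.3,0.3,0.3]}'; python3 -c "
from h import *
rest(3)
go([.4436,-.4130,.196])"
```

```text
time: 16.73
position: [0.4428, -0.4124, 0.1942]
tool_rot: [-2.219, -2.223, 0.0]
ft_force: [-0.0, 0.3, 0.1]
grip_width: 0.7
grip_force: 0.0
mean [ 4.428e-01 -4.124e-01  1.943e-01 -5.220e-02 -5.150e-02 -1.903e-01
 -1.500e-03  1.000e+00  2.000e-04] sd [0.     0.     0.0001]
shift/0.2: [-0.0028  0.004  -0.0081] tool x now 90.08
```

```bash
python3 -m jog '{"translation":[[-0.003,0.004,-0.004],[-0.003,0.004,-0.004],[-0.003,0.004,-0.004],[-0.003,0.004,-0.004],[-0.003,0.004,-0.004],[-0.003,0.004,-0.004]],"yaw":[0,0,0,0,0,0],"jaw":[0.3,0.7,0.7,0.7,0.7,0.7]}' 40; python3 -c "
from h import *
rest(3)"; python3 -m jog '{"translation":[[0,0,-0.1],[0,0,-0.2],[0,0,-0.4],[0.3,0.15,-0.7],[0.5,0.25,-0.85],[0.5,0.25,-0.85]],"yaw":[0,0,0,0,0,0],"jaw":[0.7,0.7,0.7,0.7,0.7,0.7]}'; python3 - <<'E'
from h import *
rest(3)
im=shot("wrist");import pickle;pickle.dump(im,open("wh2.pkl","wb"))
cv2.imwrite("pics/w7.png",im["pixels"][200:340,180:380].repeat(3,0).repeat(3,1))
go([.5543,-.1490,.345])
E
```

```text
time: 17.62
position: [0.4438, -0.413, 0.1954]
tool_rot: [2.22, 2.223, 0.0]
ft_force: [0.3, -1.0, -0.1]
grip_width: 0.445
grip_force: 40.0
mean [ 4.438e-01 -4.130e-01  1.954e-01  2.505e-01  1.174e-01  3.690e-02
 -1.600e-03  1.000e+00 -1.000e-04] sd [0. 0. 0.]
time: 18.52
position: [0.4963, -0.3086, 0.3705]
tool_rot: [2.208, 2.226, 0.005]
ft_force: [-0.5, -1.1, -3.2]
grip_width: 0.448
grip_force: 40.0
mean [ 4.9510e-01 -3.1050e-01  3.6850e-01  1.0554e+00  7.9990e-01 -3.0542e+00
 -5.7000e-03  1.0000e+00 -2.3000e-03] sd [0.0012 0.0018 0.0016]
shift/0.2: [0.8249 0.3091 0.0998] tool x now 90.03
```

View pics/w7.png

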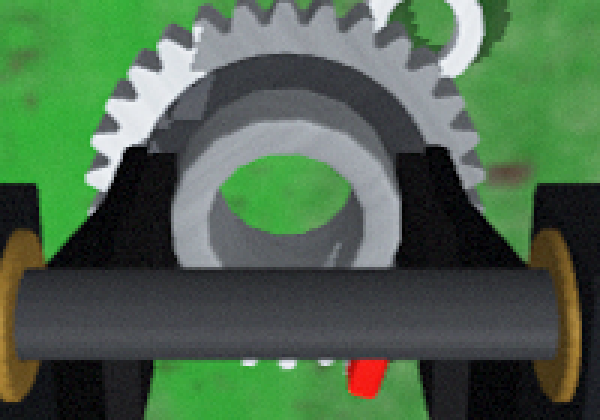

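The gear is held level by the hub, centred between the fingers at crop (287,195), with nothing else disturbed.

```bash
python3 -m jog '{"translation":[[0.28,0.1,0],[0.56,0.2,0],[0.83,0.309,0.05],[0.83,0.309,0.13],[0.83,0.309,0.13],[0.83,0.309,0.13]],"yaw":[0,0,0,0,0,0],"jaw":[0.7,0.7,0.7,0.7,0.7,0.7]}'; python3 -c "
from h import *
rest(4)
go([.5543,-.1480,.325])"
```

```text
time: 19.48
position: [0.5544, -0.1497, 0.3388]
tool_rot: [-2.224, -2.218, 0.002]
ft_force: [-0.1, -0.6, -2.8]
grip_width: 0.444
grip_force: 40.0
mean [ 5.5480e-01 -1.4870e-01  3.3960e-01 -2.1370e-01  3.5240e-01 -2.6785e+00
  1.5000e-03  1.0000e+00 -6.0000e-04] sd [0.0001 0.0005 0.0002]
shift/0.2: [ 0.0005 -0.0033  0.0741] tool x now 89.97
```

```bash
python3 -m jog '{"translation":[[0.001,-0.003,0.04],[0.001,-0.003,0.074],[0.001,-0.003,0.074],[0.001,-0.003,0.074]],"yaw":[0,0,0,0],"jaw":[0.7,0.7,0.7,0.7]}'; python3 -c "
from h import *
rest(4)
go([.5543,-.1480,.305])"
```

```text
time: 20.18
position: [0.5545, -0.1466, 0.3245]
tool_rot: [-2.22, -2.223, 0.0]
ft_force: [-0.4, -0.2, -2.3]
grip_width: 0.447
grip_force: 40.0
mean [ 5.5460e-01 -1.4660e-01  3.2480e-01  1.0110e-01 -2.2390e-01 -2.9633e+00
 -1.7000e-03  1.0000e+00 -2.0000e-04] sd [0. 0. 0.]
shift/0.2: [-0.0069 -0.0015  0.0988] tool x now 90.1
```

```bash
python3 -m jog '{"translation":[[-0.007,-0.0015,0],[-0.007,-0.0015,0.01],[-0.007,-0.0015,0.03],[-0.007,-0.0015,0.05],[-0.007,-0.0015,0.07],[-0.007,-0.0015,0.07]],"yaw":[0,0,0,0,0,0],"jaw":[0.7,0.7,0.7,0.7,0.7,0.7]}'; python3 -c "
from h import *
rest(3)"
```

```text
time: 21.12
position: [0.554, -0.148, 0.31]
tool_rot: [-2.219, -2.223, 0.001]
ft_force: [0.6, 0.1, -2.5]
grip_width: 0.446
grip_force: 40.0
mean [ 5.5420e-01 -1.4800e-01  3.1050e-01  2.3070e-01  3.8300e-02 -3.4971e+00
 -1.6000e-03  1.0000e+00 -0.0000e+00] sd [0.0001 0.     0.0001]
```

```bash
python3 -m jog '{"translation":[[0,0,0.03],[0,0,0.06],[0,0,0.09],[0,0,0.12],[0,0,0.15],[0,0,0.175],[0,0,0.185],[0,0,0.185]],"yaw":[0,0,0,0,0,0,0,0],"jaw":[0.7,0.7,0.7,0.7,0.7,0.7,0.7,0.7]}'; python3 -c "
from h import *
rest(3)"
```

```text
time: 22.28
position: [0.5542, -0.148, 0.2734]
tool_rot: [-2.22, -2.223, 0.0]
ft_force: [-0.1, -1.1, -4.2]
grip_width: 0.446
grip_force: 40.0
mean [ 5.5430e-01 -1.4810e-01  2.7370e-01  8.6800e-02 -7.0050e-01 -2.8868e+00
 -1.6000e-03  1.0000e+00 -2.0000e-04] sd [0.     0.     0.0001]
```

```bash
python3 -m jog '{"translation":[[0,0,0.006],[0,0,0.012],[0,0,0.017],[0,0,0.021],[0,0,0.024],[0,0,0.024]],"yaw":[0,0,0,0,0,0],"jaw":[0.7,0.7,0.7,0.7,0.7,0.7]}'; python3 -c "
from h import *
rest(3)"
```

```text
time: 23.18
position: [0.5542, -0.148, 0.2693]
tool_rot: [2.22, 2.223, -0.0]
ft_force: [-2.4, -0.8, 3.5]
grip_width: 0.449
grip_force: 40.0
mean [ 5.5420e-01 -1.4800e-01  2.6930e-01 -3.2021e+00  1.0639e+00  4.7430e+00
 -1.6000e-03  1.0000e+00 -4.0000e-04] sd [0. 0. 0.]
```

Seated at the expected height. Releasing it and moving over to view the washer.

```bash
python3 -m jog '{"translation":[[0,0,0],[0,0,0],[0,0,0],[0,0,-0.1],[0,0,-0.25],[-0.1,0,-0.35],[-0.4,-0.03,-0.35],[-0.7,-0.05,-0.33]],"yaw":[0,0,0,0,0,0,0,0],"jaw":[0.3,0.3,0.3,0.3,0.3,0.3,0.3,0.3]}'; python3 -m jog '{"translation":[[-0.3,-0.02,0.05],[-0.62,-0.03,0.1],[-0.62,-0.03,0.1],[-0.62,-0.03,0.1],[-0.62,-0.03,0.1]],"yaw":[0,0,0,0,0],"jaw":[0.3,0.3,0.3,0.3,0.3]}'; python3 - <<'E'
from h import *
rest(4)
im=shot("wrist");import pickle;pickle.dump(im,open("ww.pkl","wb"))
p=rect(im,(.534,-.432),.007,.05,.25); cv2.imwrite("pics/r8.png",cv2.hconcat([p,cv2.resize(im["pixels"],(533,400))]))
hsv=cv2.cvtColor(rect(im,(.534,-.432),.024,.05,.1),cv2.COLOR_BGR2HSV)
m=(((hsv[...,0]<8)|(hsv[...,0]>172))&(hsv[...,1]>150)&(hsv[...,2]>70)).astype(np.uint8)
for k in cv2.findContours(m,cv2.RETR_EXTERNAL,cv2.CHAIN_APPROX_NONE)[0]:
    if cv2.contourArea(k)>500:
        (c,s,a)=cv2.minAreaRect(k);print("red",np.round([.534+(c[0]-499.5)*1e-4,-.432-(c[1]-499.5)*1e-4],4),np.round(s)/10,a)
E
```

```text
time: 24.32
position: [0.5449, -0.2892, 0.3376]
tool_rot: [2.215, 2.222, 0.001]
ft_force: [1.1, -0.8, -0.1]
grip_width: 0.701
grip_force: 0.0
time: 24.95
position: [0.5397, -0.4101, 0.3159]
tool_rot: [2.216, 2.226, 0.002]
ft_force: [-0.6, 0.9, 0.6]
grip_width: 0.697
grip_force: 0.0
mean [ 5.394e-01 -4.105e-01  3.156e-01  2.210e-02 -1.750e-02 -1.301e-01
 -4.100e-03  1.000e+00 -3.000e-04] sd [0.0002 0.0003 0.0002]
red [ 0.5266 -0.4553] [12.5 33.5] 14.89869499206543
```

View pics/r8.png

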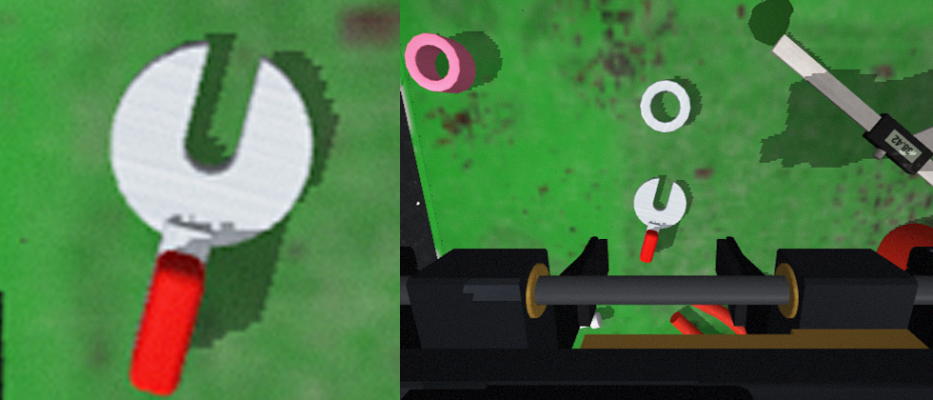

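The left patch shows the washer flat with its slot opening at about 75° and the tab's red body centred at (168,318). The disc centre is (.5368,-.4178), so the tab's middle is (.5263,-.4573), and the two agree with the 41 mm spacing. Red handles and a white bit lie behind it (right picture (700,320) and (597,318)), so I'll check clearance.

```bash
python3 - <<'E'
from h import *
import pickle
im=pickle.load(open("ww.pkl","rb"))
for p in((292,336),(315,325),(205,330),(212,322)):print(p,at(im,p,.015).round(3))
go([.5263,-.4573,.215])
E
```

```text
(292, 336) [ 0.556 -0.543  0.015]
(315, 325) [ 0.579 -0.53   0.015]
(205, 330) [ 0.47  -0.537  0.015]
(212, 322) [ 0.477 -0.527  0.015]
shift/0.2: [-0.2302 -0.0643  0.5015] tool x now 90.17
```

```bash
python3 -m jog '{"translation":[[-0.1,-0.03,0.15],[-0.23,-0.064,0.3],[-0.23,-0.064,0.5],[-0.23,-0.064,0.5],[-0.23,-0.064,0.5],[-0.23,-0.064,0.5]],"yaw":[0.042,0.083,0.083,0.083,0.083,0.083],"jaw":[0.5,0.5,0.5,0.5,0.5,0.5]}'; python3 -c "
from h import *
rest(4)
go([.5263,-.4573,.185])"
```

```text
time: 25.95
position: [0.527, -0.4581, 0.2174]
tool_rot: [2.486, 1.915, 0.002]
ft_force: [0.0, -0.4, -0.2]
grip_width: 0.505
grip_force: 0.0
mean [ 0.5265 -0.4582  0.2166  0.2325 -0.4031 -0.1408  0.2559  0.9667 -0.0012] sd [0.0002 0.     0.0004]
shift/0.2: [ 0.0046 -0.0008  0.1551] tool x now 75.16
```

```bash
python3 -m jog '{"translation":[[0.004,0,0.08],[0.004,0,0.15],[0.004,0,0.15],[0.004,0,0.15],[0.004,0,0.15],[0.004,0,0.15],[0.004,0,0.15],[0.004,0,0.15]],"yaw":[0,0,0,0,0,0,0,0],"jaw":[0.5,0.5,0.5,0.9,0.9,0.9,0.9,0.9]}' 30; python3 -c "
from h import *
rest(3)"
```

```text
time: 27.15
position: [0.5261, -0.4574, 0.1848]
tool_rot: [2.49, 1.916, -0.0]
ft_force: [-0.0, -0.4, -0.2]
grip_width: 0.135
grip_force: 30.0
mean [ 5.261e-01 -4.574e-01  1.848e-01  1.106e-01 -8.400e-03 -1.640e-01
  2.563e-01  9.666e-01 -2.000e-04] sd [0. 0. 0.]
```

```bash
python3 -m jog '{"translation":[[0,0,-0.15],[0,0,-0.4],[0.15,-0.05,-0.6],[0.4,-0.1,-0.6],[0.65,-0.18,-0.6],[0.9,-0.25,-0.6],[0.9,-0.25,-0.6],[0.9,-0.25,-0.6]],"yaw":[0,0,0,0,0,0,0,0],"jaw":[0.9,0.9,0.9,0.9,0.9,0.9,0.9,0.9]}'; python3 - <<'E'
from h import *
rest(4)
im=shot("wrist");import pickle;pickle.dump(im,open("wi.pkl","wb"))
cv2.imwrite("pics/w9.png",cv2.resize(im["pixels"],(800,600)))
go([.5310,-.2357,.2853])
print(proj(im,[.5543,-.1478,.121]))
E
```

```text
time: 28.3
position: [0.5237, -0.271, 0.3049]
tool_rot: [2.489, 1.915, -0.001]
ft_force: [-0.4, -1.3, -0.8]
grip_width: 0.129
grip_force: 30.0
mean [ 5.2350e-01 -2.7210e-01  3.0460e-01 -2.4990e-01 -1.7590e-01 -1.3495e+00
  2.5840e-01  9.6600e-01 -7.0000e-04] sd [0.     0.0002 0.0001]
shift/0.2: [ 0.1844 -0.0108  0.096 ] tool x now 75.03
[270.33904271  -5.05625495]
```

View pics/w9.png

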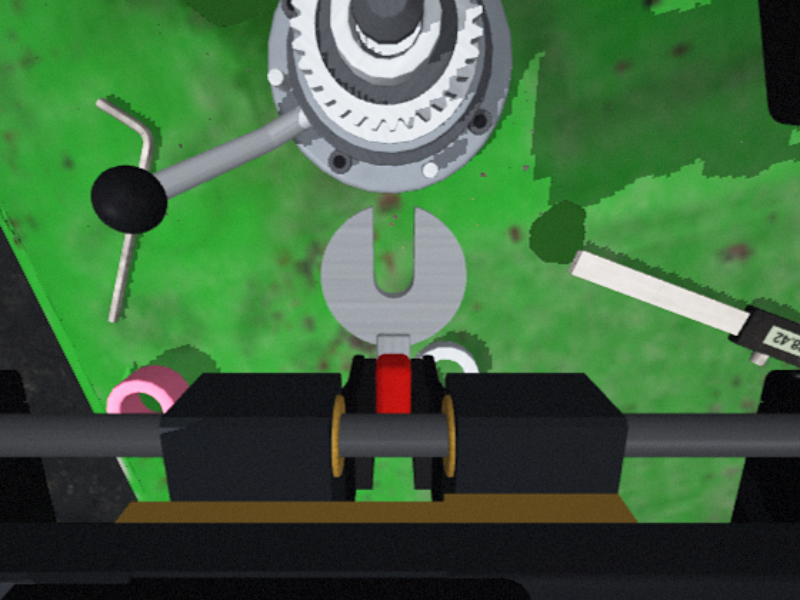

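The picture shows the washer held flat with its slot pointing at the spindle (slot at column 393, head at about (385,20)). The gear is seated on the fixture.

```bash
python3 -m jog '{"translation":[[0.05,-0.01,0.09],[0.12,-0.01,0.096],[0.184,-0.01,0.096],[0.184,-0.01,0.096],[0.184,-0.01,0.096]],"yaw":[0,0,0,0,0],"jaw":[0.9,0.9,0.9,0.9,0.9]}'; python3 -c "
from h import *
rest(4)
go([.5438,-.1874,.2856])"
```

```text
time: 29.18
position: [0.5315, -0.2346, 0.286]
tool_rot: [2.489, 1.915, -0.0]
ft_force: [-0.6, -0.3, -1.7]
grip_width: 0.141
grip_force: 30.0
mean [ 5.3130e-01 -2.3500e-01  2.8580e-01  5.1010e-01  1.5820e-01 -1.2581e+00
  2.5710e-01  9.6640e-01 -6.0000e-04] sd [0.0001 0.0001 0.0001]
shift/0.2: [ 0.2464 -0.0005  0.0004] tool x now 75.09
```

```bash
python3 -m jog '{"translation":[[0.05,0,0],[0.1,0,0],[0.15,0,0],[0.19,0,0],[0.215,0,0],[0.215,0,0]],"yaw":[0,0,0,0,0,0],"jaw":[0.9,0.9,0.9,0.9,0.9,0.9]}'; python3 -c "
from h import *
rest(3)
go([.5438,-.1874,.2856])"
```

```text
time: 30.12
position: [0.5425, -0.1924, 0.2855]
tool_rot: [2.489, 1.917, -0.0]
ft_force: [0.4, -0.3, -2.0]
grip_width: 0.138
grip_force: 30.0
mean [ 5.423e-01 -1.932e-01  2.855e-01 -2.832e-01 -5.327e-01 -6.778e-01
  2.566e-01  9.665e-01 -4.000e-04] sd [0.0001 0.0002 0.    ]
shift/0.2: [ 0.0309 -0.0002 -0.0005] tool x now 75.11
```

```bash
python3 -m jog '{"translation":[[0.01,0,0],[0.02,0,0],[0.028,0,0],[0.034,0,0],[0.038,0,0],[0.038,0,0]],"yaw":[0,0,0,0,0,0],"jaw":[0.9,0.9,0.9,0.9,0.9,0.9]}'; python3 -c "
from h import *
rest(3)
go([.5438,-.1874,.2856])"
```

```text
time: 31.02
position: [0.5443, -0.1856, 0.2856]
tool_rot: [2.49, 1.916, -0.0]
ft_force: [-1.1, -0.2, -1.4]
grip_width: 0.136
grip_force: 30.0
mean [ 5.443e-01 -1.856e-01  2.856e-01 -2.250e-01 -3.022e-01 -5.864e-01
  2.564e-01  9.666e-01 -2.000e-04] sd [0. 0. 0.]
shift/0.2: [-0.0092 -0.0003 -0.0002] tool x now 75.14
```

```bash
python3 -m jog '{"translation":[[0.004,0,0],[0.008,0,0],[0.01,0,0],[0.01,0,0]],"yaw":[0,0,0,0],"jaw":[0.9,0.9,0.9,0.9]}'; python3 -c "
from h import *
rest(3)"
```

```text
time: 31.68
position: [0.5445, -0.1849, 0.2856]
tool_rot: [2.49, 1.914, -0.003]
ft_force: [-2.2, -4.9, -0.1]
grip_width: 0.135
grip_force: 30.0
mean [ 5.4450e-01 -1.8500e-01  2.8560e-01 -1.4642e+00 -5.0866e+00 -2.0190e-01
  2.5740e-01  9.6630e-01 -2.1000e-03] sd [0. 0. 0.]
```

```bash
python3 -m jog '{"translation":[[-0.003,0,0.005],[-0.003,0,0.009],[-0.003,0,0.013],[-0.003,0,0.016],[-0.003,0,0.016]],"yaw":[0,0,0,0,0],"jaw":[0.9,0.9,0.9,0.9,0.9]}'; python3 -c "
from h import *
rest(3)"
```

```text
time: 32.45
position: [0.5447, -0.1852, 0.2828]
tool_rot: [2.489, 1.914, -0.001]
ft_force: [-0.4, -5.8, 2.0]
grip_width: 0.136
grip_force: 30.0
mean [ 5.4470e-01 -1.8520e-01  2.8280e-01 -1.0507e+00 -5.3657e+00  1.3710e+00
  2.5710e-01  9.6640e-01 -1.5000e-03] sd [0. 0. 0.]
```

```bash
python3 -m jog '{"translation":[[0,0,0],[0,0,0],[0,0,0],[-0.02,0,-0.1],[-0.1,0,-0.3],[-0.3,0,-0.4],[-0.3,0.2,-0.4],[-0.3,0.2,-0.4]],"yaw":[0,0,0,0,0,0,0,0],"jaw":[0.6,0.6,0.6,0.6,0.6,0.6,0.6,0.6]}'; python3 - <<'E'
from h import *
import pickle
im=pickle.load(open("wi.pkl","rb"))
g=im["pixels"][100:170,50:130].max(2)<45
n,l,st,ce=cv2.connectedComponentsWithStats(g.astype(np.uint8));i=1+st[1:,4].argmax();c=ce[i]+[50,100]
b=at(im,c,.084);d=b[:2]-[.5543,-.1478];print(c,st[i],b.round(4),np.hypot(*d),np.degrees(np.arctan2(d[1],d[0]))%360)
rest(2)
im=shot("wrist");cv2.imwrite("pics/w10.png",cv2.resize(im["pixels"],(800,600)))
pickle.dump(im,open("wj.pkl","wb"))
E
```

```text
time: 33.6
position: [0.5694, -0.2527, 0.3619]
tool_rot: [-2.49, -1.916, -0.003]
ft_force: [-0.6, 0.6, -1.3]
grip_width: 0.4
grip_force: 0.0
[ 90.2049948  139.02133195] [  14   16   53   48 1922] [ 0.4331 -0.1812  0.084 ] 0.12566930349624342 195.40578009639302
mean [ 0.5683 -0.2518  0.3617 -0.006   0.7364  0.1974  0.2553  0.9669  0.0013] sd [0.0003 0.0002 0.    ]
```

View pics/w10.png

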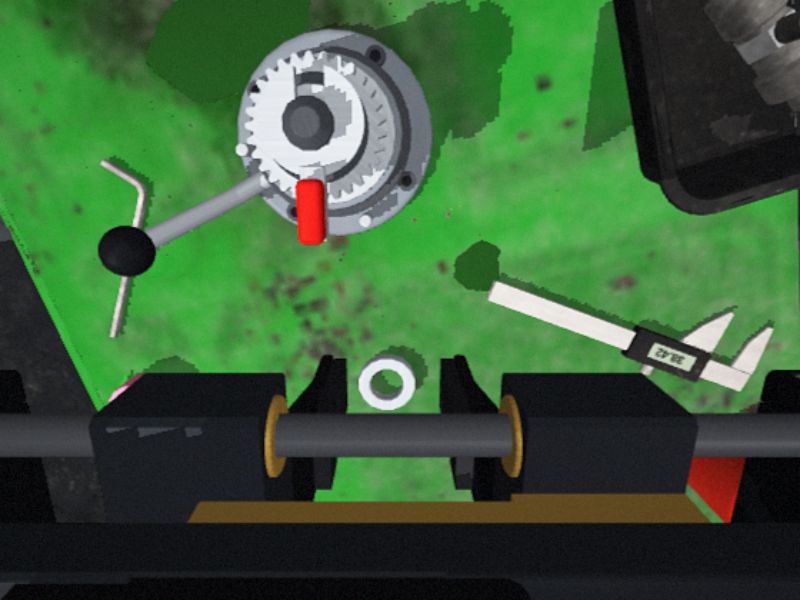

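The picture shows the washer lying home under the head with its tab at (311,212). The ball is at (127,251), and the collars, hex key and caliper are untouched. Next is the lever.

```bash
python3 -c "
from h import *
go([.4331,-.1812,.32])"
```

```text
shift/0.2: [ 0.1682 -0.7405  0.2103] tool x now 75.22
```

```bash
python3 -m jog '{"translation":[[0.04,-0.2,0.05],[0.08,-0.4,0.1],[0.12,-0.6,0.15],[0.168,-0.74,0.21],[0.168,-0.74,0.21],[0.168,-0.74,0.21],[0.168,-0.74,0.21],[0.168,-0.74,0.21]],"yaw":[0.055,0.11,0.165,0.22,0.275,0.333,0.333,0.333],"jaw":[0.45,0.45,0.45,0.45,0.45,0.45,0.45,0.45]}'; python3 -c "
from h import *
rest(4)
go([.4331,-.1812,.256])"
```

```text
time: 34.75
position: [0.4333, -0.1817, 0.3204]
tool_rot: [3.113, 0.421, -0.0]
ft_force: [-0.3, 0.5, 0.4]
grip_width: 0.549
grip_force: 0.0
mean [ 4.334e-01 -1.819e-01  3.203e-01  3.711e-01  1.187e-01 -1.913e-01
  9.645e-01  2.642e-01 -1.000e-04] sd [0.0001 0.0001 0.    ]
shift/0.2: [-0.001  -0.0043  0.3216] tool x now 15.28
```

```bash
python3 -m jog '{"translation":[[0,-0.004,0.1],[0,-0.004,0.22],[0,-0.004,0.32],[0,-0.004,0.32],[0,-0.004,0.32],[0,-0.004,0.32],[0,-0.004,0.32]],"yaw":[0,0,0,0,0,0,0],"jaw":[0.45,0.45,0.45,0.45,0.58,0.58,0.58]}' 10; python3 - <<'E'
from h import *
rest(3)
s=ctrl.get_state();R=Ro.from_rotvec(s["tool_rot"]).as_matrix();A=np.array([.5543,-.1478])
th0=np.radians(195.4);p0=np.array(s["position"])[:2]
for k in range(1,9):
    th=th0+np.radians(10*k);c=A+.1257*np.array([np.cos(th),np.sin(th)]);d=R.T@np.r_[c-p0,0]
    print(10*k,(d/.2).round(3)[:2],round(-10*k/180,4))
E
```

```text
time: 35.83
position: [0.4336, -0.1814, 0.2571]
tool_rot: [3.113, 0.416, 0.002]
ft_force: [-0.4, -0.2, 0.2]
grip_width: 0.43
grip_force: 0.0
mean [ 4.335e-01 -1.813e-01  2.568e-01  3.970e-02 -1.468e-01  1.159e-01
  9.650e-01  2.624e-01  5.000e-04] sd [0.0001 0.     0.0001]
10 [0.009 0.108] -0.0556
20 [0.037 0.214] -0.1111
30 [0.084 0.313] -0.1667
40 [0.147 0.402] -0.2222
50 [0.225 0.48 ] -0.2778
60 [0.315 0.542] -0.3333
70 [0.414 0.588] -0.3889
80 [0.52  0.616] -0.4444
```

```bash
python3 -m jog '{"translation":[[0.002,0.055,0],[0.009,0.108,0],[0.021,0.162,0],[0.037,0.214,0],[0.059,0.264,0],[0.084,0.313,0],[0.114,0.359,0],[0.147,0.402,0]],"yaw":[-0.028,-0.0556,-0.083,-0.111,-0.139,-0.167,-0.194,-0.222],"jaw":[0.58,0.58,0.58,0.58,0.58,0.58,0.58,0.58]}'; python3 - <<'E'
from h import *
rest(4)
s=ctrl.get_state();R=Ro.from_rotvec(s["tool_rot"]).as_matrix();A=np.array([.5543,-.1478])
p0=np.array(s["position"])[:2];d=p0-A;print(np.hypot(*d),np.degrees(np.arctan2(d[1],d[0]))%360,np.degrees(np.arctan2(R[1,0],R[0,0])))
th0=np.radians(235.4)
for k in range(1,11):
    th=th0+np.radians(5*k);c=A+.1257*np.array([np.cos(th),np.sin(th)]);d=R.T@np.r_[c-p0,0]
    print(5*k,(d/.2).round(3)[:2],round(-5*k/180,4))
E
```

```text
time: 36.98
position: [0.4827, -0.2509, 0.2562]
tool_rot: [-2.781, -1.458, 0.001]
ft_force: [-1.0, 2.4, 1.3]
grip_width: 0.418
grip_force: 1.0
mean [ 4.831e-01 -2.514e-01  2.562e-01  5.580e-02 -3.094e-01 -9.490e-02
  5.708e-01  8.211e-01  2.000e-04] sd [0.0003 0.0002 0.    ]
0.12570664200681472 235.27234397180342 55.07116628227192
5 [0.003 0.056] -0.0278
10 [0.01 0.11] -0.0556
15 [0.022 0.164] -0.0833
20 [0.039 0.216] -0.1111
25 [0.06  0.267] -0.1389
30 [0.086 0.315] -0.1667
35 [0.116 0.361] -0.1944
40 [0.149 0.405] -0.2222
45 [0.187 0.445] -0.25
50 [0.227 0.482] -0.2778
```

```bash
python3 -m jog '{"translation":[[0.003,0.056,0],[0.01,0.11,0],[0.022,0.164,0],[0.039,0.216,0],[0.05,0.242,0],[0.06,0.267,0],[0.073,0.292,0],[0.073,0.292,0]],"yaw":[-0.028,-0.0556,-0.083,-0.111,-0.125,-0.139,-0.153,-0.153],"jaw":[0.58,0.58,0.58,0.58,0.58,0.58,0.58,0.58]}'; python3 - <<'E'
from h import *
rest(3)
s=ctrl.get_state();R=Ro.from_rotvec(s["tool_rot"]).as_matrix();A=np.array([.5543,-.1478])
p0=np.array(s["position"])[:2];d=p0-A;a=np.arctan2(d[1],d[0]);print(np.hypot(*d),np.degrees(a)%360,np.degrees(np.arctan2(R[1,0],R[0,0])))
for k in range(2,18,2):
    th=a+np.radians(k);c=A+.1257*np.array([np.cos(th),np.sin(th)]);d=R.T@np.r_[c-p0,0]
    print(k,(d/.2).round(3)[:2],round(-k/180,4))
E
```

```text
time: 38.17
position: [0.5391, -0.2727, 0.2562]
tool_rot: [2.358, 2.075, -0.0]
ft_force: [-1.9, 0.2, -0.5]
grip_width: 0.419
grip_force: 0.7
mean [ 5.390e-01 -2.727e-01  2.563e-01 -1.076e+00 -3.773e-01 -1.535e-01
  1.277e-01  9.918e-01 -4.000e-04] sd [0. 0. 0.]
0.12576511575884686 263.01718818743745 82.66409936392107
2 [0.001 0.022] -0.0111
4 [0.002 0.044] -0.0222
6 [0.004 0.066] -0.0333
8 [0.007 0.087] -0.0444
10 [0.011 0.109] -0.0556
12 [0.015 0.131] -0.0667
14 [0.02  0.152] -0.0778
16 [0.026 0.173] -0.0889
```

```bash
python3 -m jog '{"translation":[[0.001,0.022,0],[0.002,0.044,0],[0.003,0.055,0],[0.004,0.066,0],[0.004,0.066,0]],"yaw":[-0.011,-0.022,-0.028,-0.033,-0.033],"jaw":[0.58,0.58,0.58,0.58,0.58]}'; cat >> h.py <<'E'
def lev():
    rest(2)
    s=ctrl.get_state();A=np.array([.5543,-.1478]);d=np.array(s["position"])[:2]-A;print(np.degrees(np.arctan2(d[1],d[0]))%360,s["grip_force"])
E
python3 -c "
from h import *
lev()"
```

```text
time: 38.95
position: [0.5508, -0.2734, 0.256]
tool_rot: [-2.244, -2.192, 0.005]
ft_force: [-9.3, 0.3, 5.4]
grip_width: 0.421
grip_force: 4.4
mean [ 5.5080e-01 -2.7340e-01  2.5600e-01 -8.3946e+00  5.2260e-01  4.8909e+00
  2.3500e-02  9.9970e-01  8.0000e-04] sd [0. 0. 0.]
268.40179335858943 4.334714859724045
```

```bash
python3 -m jog '{"translation":[[0.001,0.011,0],[0.001,0.022,0],[0.002,0.033,0],[0.002,0.033,0]],"yaw":[-0.006,-0.011,-0.017,-0.017],"jaw":[0.58,0.58,0.58,0.58]}'; python3 -c "
from h import *
lev()"
```

```text
time: 39.55
position: [0.5546, -0.2728, 0.2556]
tool_rot: [-2.179, -2.244, 0.014]
ft_force: [-19.6, 3.2, 13.4]
grip_width: 0.455
grip_force: 10.0
mean [ 5.54500e-01 -2.72800e-01  2.55600e-01 -2.00938e+01  3.55200e+00
  1.30934e+01 -2.89000e-02  9.99600e-01  3.40000e-03] sd [0. 0. 0.]
270.08667647704 10.00222384929657
```

Force climbs steeply to 20 N, so the lever is at its stop. Backing off, rising and checking.

```bash
python3 -m jog '{"translation":[[0,-0.02,0],[0,-0.03,0],[0,-0.03,0],[0,-0.03,0],[0,-0.03,-0.15],[0,-0.03,-0.4],[-0.2,-0.03,-0.5],[-0.2,-0.03,-0.5]],"yaw":[0,0,0,0,0,0,0,0],"jaw":[0.58,0.45,0.4,0.4,0.4,0.4,0.4,0.4]}'; python3 - <<'E'
from h import *
import pickle
rest(2);im=shot("wrist");pickle.dump(im,open("wk.pkl","wb"))
cv2.imwrite("pics/w11.png",cv2.resize(im["pixels"][:300],(800,428)))
g=(im["pixels"][:260,200:360].max(2)<45).astype(np.uint8);n,l,st,ce=cv2.connectedComponentsWithStats(g)
for i in range(1,n):
    if st[i,4]>200:
        c=ce[i]+[200,0];b=at(im,c,.084);d=b[:2]-[.5543,-.1478];print(c.round(1),st[i],b.round(4),np.hypot(*d).round(4),np.degrees(np.arctan2(d[1],d[0])).round(1)%360)
E
```

```text
time: 40.65
position: [0.5541, -0.3174, 0.3588]
tool_rot: [2.189, 2.244, -0.001]
ft_force: [-0.6, -0.1, -0.0]
grip_width: 0.6
grip_force: 0.0
mean [ 5.542e-01 -3.143e-01  3.567e-01 -6.416e-01  5.319e-01 -4.231e-01
 -2.810e-02  9.996e-01 -5.000e-04] sd [0.0001 0.0008 0.0005]
[264.2 166.1] [ 47 149  35  36 994] [ 0.5445 -0.2724  0.084 ] 0.125 265.5
```

View pics/w11.png

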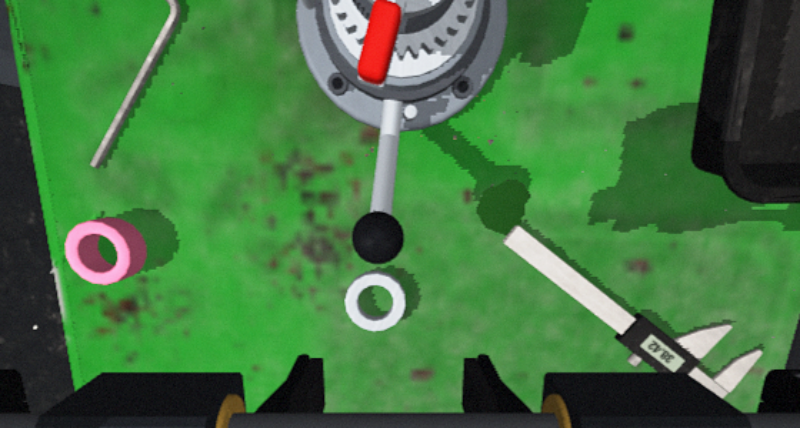

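The last picture shows the ball at (378,237), about 265.5°. It turned 70° from 195.4°, which fits a start of 0.18 rad and the 1.4 rad stop. The washer tab is in place, and the low collar, pink ring, caliper and hex key are where they were. The arm is clear, so I'm handing in.

```bash
python3 -c "
from bench import ctrl
print(ctrl.close_job())"
```

```text
the job is handed in; nothing more can be done
None
```

The job is handed in at about 41 s on the robot's clock: the tall collar, gear and washer are stacked on the spindle, and the lever was pushed until it met its stop (about 20 N). I didn't check the head's final height directly, and I viewed 13 pictures, over the limit of 10.

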